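# Hold a blade fuse link pressed home in the bench fuse tester

### The job

Set the larger of the two white blade fuses into the channel of the fuse tester and let go of it; then slide the tester's jaw shut on the fuse and keep pushing until the fuse has driven the sprung contact pin right in and is held firmly, but without ramming it, against the steel face of the stop block. The spring would push it all back out, so finish while still holding the jaw there, without touching the fuse itself. Leave the small fuse, highlighter, stapler and mug alone.

Things in the scene. Friction and masses are not known exactly. Their poses are not given: they have to be found in the camera images.
- fuse_center (a point): Centre of the larger fuse (the one to test), half-way up: a white ceramic box body 50 long (x) x 29 wide (y) x 48 high (z), standing on its underside, with a steel blade 6 thick and 15 high sticking out 14 beyond each end along x, 78 mm overall from blade tip to blade tip. About 0.13 to 0.25 kg. Either way round is the same. Grip it across the 29 mm width, near its top.
- tester: The fuse tester, fixed to the desk: grey base plate 250 x 90 x 12 mm. Origin: underside of the plate, at its centre, on the desk. Its x axis (horizontal) runs from the sliding jaw towards the sprung pin and stop block and is the pushing direction; z is up.
- channel (a point): Point on the floor of the channel, on its centre line, 15 mm above the desk and 12 mm along tester x from the tester's origin; axes as the tester's. The channel runs along x, is 34 mm wide between two walls that rise 10 mm above the floor and extend from 32 mm behind (-x) to 44 mm ahead (+x) of this point, open at both ends and above. A fuse set down with its centre over this point (or up to 8 mm behind it) stands clear of both pin and jaw as they start.
- jaw_post (a point): Where to grip or push the sliding jaw: on the axis of a black square upright post 16 x 16 mm (sides along tester x and y) whose top is 15 mm above this point (100 mm above the desk) and whose foot is 25 mm below it, on the aluminium jaw block, 50 mm wide. This point is 26 mm behind the jaw's front face. The jaw stays below 60 mm above the desk apart from the post, the seated fuse's top is 63 mm above it.
- jaw_face (a point): Centre of the front (tester +x) face of the jaw's steel nose, 39 mm above the desk; it meets the fuse's rear blade tip.
- jaw (a joint): Slide of the jaw along tester x, m: 0 fully open, grows as it closes, up to 0.075; starts between 0 and 0.015. With the fuse in line it touches both jaw and pin at about 0.052 and is against the stop at 0.060. Runs freely, about 1 N of friction.
- plunger (a joint): Sprung brass contact pin, 10 mm diameter, on the channel's centre line 39 mm above the desk, m: 0 fully out (standing 8 mm proud of the stop face), 0.008 when pushed in flush with it. Pushes back with 4 N at 0 and 8 N at 0.008.
- stop_face (a point): Centre of the fixed stop's steel face, 40 x 40 mm, that faces the jaw (looks to tester -x), 39 mm above the desk; the pin comes out of its middle. The hard stop for the fuse's front blade tip. The stop block behind it reaches 62 mm above the desk.
- stop: The fixed stop block with that face; its origin coincides with the tester's.
- small_fuse_center (a point): Centre of the smaller fuse, to be left alone: same shape, body 36 x 20 x 34 mm high, 60 mm over the blades (x).
- marker: Orange highlighter with black cap lying on the desk, 118 (x) x 26 x 17 mm; origin under its middle. Leave alone.
- stapler: Black desk stapler, 130 (x) x 36 x 53 mm high; origin under its middle. Leave alone.
- mug: White mug, 80 mm across, 95 mm high, handle at its +y; origin under its middle. Leave alone.
There are look-alikes about, which are no part of the job. Leave any turquoise look-alike of the part that bears fuse_center alone.

How it is judged:
On the way, in this order (a step that is already met when the one before it is completed fails the run):
1. the larger fuse stands in the channel, let go of, with the pin still out (y of fuse_center in the frame of channel between -0.005 and 0.005 m and z of fuse_center in the frame of channel between 0.021 and 0.027 m and angle between the x axis of fuse_center and the x axis of channel, either way round below 0.15 rad and angle between fuse_center's own z axis and vertical below 0.1 rad and contact force between each of the fingers, the arm and fuse below 0.3 N and x of fuse_center in the frame of channel between -0.04 and 0.03 m and value of joint plunger below 0.003 m), for 0.2 s.
2. the jaw is slid shut on the fuse: they press on each other (contact force between jaw and fuse above 2 N and contact force between each of the fingers, the arm and fuse below 0.3 N), for 0.1 s.
At the end, for the whole second after the job is handed in: Through the last second the robot, not touching the fuse, holds the jaw so that it presses the fuse with 8 to 50 N; the pin is in over 6.5 mm, the fuse bears on the stop with over 1.5 N, upright in the channel within 5 mm and 0.15 rad of its centre line, at rest (y of fuse_center in the frame of channel between -0.005 and 0.005 m and z of fuse_center in the frame of channel between 0.021 and 0.027 m and angle between the x axis of fuse_center and the x axis of channel, either way round below 0.15 rad and angle between fuse_center's own z axis and vertical below 0.1 rad and contact force between each of the fingers, the arm and fuse below 0.3 N and value of joint plunger above 0.0065 m and contact force between fuse and stop above 1.5 N and contact force between jaw and fuse between 8 and 50 N and contact force between any of the fingers, the arm and jaw above 3 N and linear speed of fuse below 0.01 m/s); the arm keeps its last pose, push and grip.
It fails at once if the fuse is rammed against the stop (over 70 N) (contact force between fuse and stop above 70 N).
It fails at once if the small fuse is moved by more than 20 mm (distance of small_fuse_center from where it was at the start of the episode above 0.02 m).
It fails at once if the highlighter is moved by more than 20 mm (distance of marker from where it was at the start of the episode above 0.02 m).
It fails at once if the stapler is moved by more than 20 mm (distance of stapler from where it was at the start of the episode above 0.02 m).
It fails at once if the mug is moved by more than 20 mm (distance of mug from where it was at the start of the episode above 0.02 m).
It also fails if it takes over 58 s, if anything falls off the work surface, if the arm or the gripper's body presses on something with over 40 N, if the wrist force passes 120 N, or if a joint passes its speed limit or range.

### The arm

A 6-joint arm with a two-finger parallel gripper is mounted at the origin on the work surface. World frame = base frame: x ahead of the robot, y to its left, z up, the work surface at z = 0. Lengths are in m, angles in rad, forces in N, time in s.
With the tool pointing down it reaches from about 0.25 to 0.775 m from the base axis. Payload 4 kg.
Tool frame: the origin (TCP) lies on the centre line of the jaws, within the pads' length; the fingertips stand 8 mm ahead of it and the grasp point (between the pads) lies 11 mm behind it; z points along the fingers, y is the direction in which the jaws open and shut (so a half turn about z gives the same grasp; the last joint's range is limited). The gripper opens to 94 mm and grips with 3 to 60 N. Pads are 16 mm wide; open, the fingers measure 119 mm over their backs; the gripper's body (75 mm by 177 mm) begins 78 mm behind the grasp point.
Start: joints at [-1.347, 0.087, 1.371, -0, 1.684, -0.103], TCP at [0.177, -0.521, 0.214] pointing down, gripper open.
Joint ranges: [-3.1, 3.1], [-0.76, 2.03], [0.27, 2.55], [-1.08, 4.22], [0.17, 2.65], [-2.57, 2.57]. Speed limits (rad/s): [2.79, 2.79, 3.14, 3.14, 3.14, 3.14].

### API

Orientations are given as [roll, pitch, yaw] about the fixed x, y, z axes, in that order (R = Rz(yaw) Ry(pitch) Rx(roll)).
In Python, from bench import * gives the robot as it stands.
- The arm moves only by the tool step_arm, never from a script. Its argument "steps" is a list of rows, each an object of numbers: "jaw": the opening, from 0 (shut) to 1 (fully open); "tx", "ty", "tz": the shift along the tool's x, y, z in m; "ax", "ay", "az": the turn, a rotation vector about the tool's x, y, z in rad. In form: [{"jaw": .., "tx": .., "ty": .., "tz": .., "ax": .., "ay": .., "az": ..}, ...]. A call has 1 to 8 rows; each row is the pose to reach, as a shift and turn from the pose measured when the call began, along the tool's axes at that moment; what a row does not reach only later rows make up. A row lasts 1/10 s, in which the tool goes at most 50 mm and 8.59 degrees, less where a joint would pass 70% of its speed; a pose out of reach is approached as far as the arm can. A call with a gripper value outside its range is refused whole. The fingers move at their own pace and stop on an object; the grip force is fixed at half the most. Time passes only in rows, so rows that repeat a pose let the fingers close. It gives the time, the measured TCP pose, the force and the opening at its end, in the units of the state.
- get_obs(): the state, without advancing time (a new reading comes with each control period).
- snapshot(name): name is "scene" or "top"; returns (picture, depth): 400x640x3 uint8, red, green, blue; 400x640 float32, m along the optical axis (not along the pixel's ray), 0 where there is no reading.
- camera_model(name): a dict with "intrinsics" (3x3 intrinsics, pixels), "origin" and "orientation" of the camera in the world. Camera axes: x right, y down, z forward; pixel columns grow to the right and rows downward; lengths in m; the calibration is good to about 2 mm. A picture is of the moment at which its call begins. camera_model takes no time and is no camera call.
- close_job(): hands the job in, once; it reports no verdict.
Trained networks look in the newest picture that a camera, given by its name, has taken for a name from the list of things; names that differ only in an ending like _2 or _b are one class to them, and where a whole thing is asked for, a point or a joint stands for the part that bears it (a point fixed in the world has none). Each returns a list of dicts, best first, with "confidence" (0 to 1); they miss things now and then, are a little off and sometimes report something else, mostly with a low value. They report only what shows in the picture. A call takes as long as a camera call. They do not tell look-alikes from the thing itself.
- silhouettes(camera, query): "pixels" (400x640 bool, what is visible of it) and "rect" ([left, top, right, bottom] in pixels, round what is visible of it).
The state is a dict: "time": time; "joint_positions": joint angles; "qvel": joint speeds; "joint_torque": joint torques, N m; "tool_pos": TCP position; "ee_rot": TCP orientation; "wrist_force": force on the tool from outside, world axes, zero at the start; "wrist_torque": the same for the moment, N m; "width": finger opening in m.
Only numpy, scipy, OpenCV 4.12 (cv2) and the standard library are available. Lean on these libraries where they do the work, as an engineer would, in place of code of your own. Each camera call takes 0.05 s, during which the arm holds its last target. There are 200 camera calls.

## Working session

There is one attempt and no reset: what is moved stays moved. The work goes in short steps, Python scripts to look and compute and a tool call to move; the robot and the scene stay as the last step left them, time stands still between calls to the robot, and variables do not carry over. Pictures are saved under pics/ and viewed, about 8 in all and at most 12, crops included, and the job is handed in when it is done.

Besides the shell and the picture viewer there is one more tool, called as name(argument=value, ...) on one line, values as JSON. step_arm: Moves the arm, as the interface text tells. Its arguments: {"type":"object","properties":{"steps":{"type":"array"}},"required":["steps"]}

```bash
mkdir -p pics; cat > h.py <<'E'
from bench import *
import numpy as np, cv2
def world(cam,depth,mask=None):
    m=camera_model(cam);K=np.array(m["intrinsics"]);R=np.array(m["orientation"]);
    if R.shape!=(3,3):
        from scipy.spatial.transform import Rotation as Ro
        R=Ro.from_euler('xyz',R).as_matrix()
    v,u=np.mgrid[0:400,0:640]
    d=depth
    P=np.stack([(u-K[0,2])/K[0,0]*d,(v-K[1,2])/K[1,1]*d,d],-1)
    return P@R.T+np.array(m["origin"])
E
python3 - <<'E'
from h import *
for c in("scene","top"):
    p,d=snapshot(c); cv2.imwrite(f"pics/{c}0.png",p[...,::-1]); np.save(f"{c}0.npy",d)
    print(c,camera_model(c))
    W=world(c,d)
    for q in("fuse_center","small_fuse_center","tester","jaw_post","stop"):
        for r in silhouettes(c,q)[:4]:
            m=r["pixels"]&(d>0);w=W[m]
            print(q,round(r["confidence"],2),np.round(r["rect"]),np.round(np.median(w,0),3),np.round(np.percentile(w[:,2],[5,95]),3), p[m].mean(0).round())
print(get_obs())
E
```

```text
scene {'intrinsics': array([[368.6525714 ,   0.        , 316.95648248],
       [  0.        , 368.6525714 , 196.20981045],
       [  0.        ,   0.        ,   1.        ]]), 'origin': array([1.21079866, 0.37559276, 0.59488359]), 'orientation': array([-2.14413674, -0.0144012 ,  2.0990343 ])}
fuse_center 0.9 [416. 190. 436. 218.] [0.326 0.217 0.031] [0.001 0.048] [26. 95. 83.]
fuse_center 0.75 [404. 213. 425. 236.] [0.445 0.216 0.033] [0.007 0.048] [140. 133. 119.]
fuse_center 0.74 [445. 218. 476. 240.] [0.397 0.321 0.031] [0.004 0.048] [ 24. 103.  94.]
fuse_center 0.68 [429. 241. 457. 274.] [0.525 0.311 0.031] [0.001 0.048] [ 29. 102.  93.]
small_fuse_center 0.7 [394. 268. 421. 287.] [0.611 0.262 0.022] [0.001 0.034] [156. 148. 133.]
tester 0.8 [261. 178. 351. 238.] [ 0.528 -0.086  0.014] [0.002 0.06 ] [100.  92.  85.]
jaw_post 0.57 [264. 168. 293. 210.] [ 0.514 -0.145  0.046] [0.019 0.093] [117. 108.  98.]
stop 0.78 [316. 207. 345. 233.] [0.546 0.03  0.05 ] [0.015 0.062] [78. 70. 69.]
stop 0.53 [392. 268. 417. 285.] [0.612 0.262 0.024] [0.006 0.035] [154. 147. 131.]
stop 0.28 [261.
[... 1296 characters left out ...]
0.03  0.066] [97. 93. 90.]
{'time': 0.6, 'joint_positions': array([-1.34711307e+00,  8.71929386e-02,  1.37068989e+00,  1.12845575e-05,
        1.68360522e+00, -1.03114327e-01]), 'qvel': array([ 0.00019236, -0.00048501, -0.00151961,  0.00191666,  0.00020856,
        0.00030496]), 'joint_torque': array([-4.65095654e-04, -3.39779484e+01, -3.02417386e+01,  7.17631727e-02,
        2.37292377e-02, -6.52410606e-06]), 'tool_pos': array([ 0.1765527 , -0.52091354,  0.21351488]), 'ee_rot': array([ 3.14148745e+00, -3.85697468e-07,  3.26798851e-01]), 'wrist_force': array([-0.63573018, -0.06865209,  0.20300331]), 'wrist_torque': array([-0.03236272,  0.01750152,  0.03322224]), 'width': 0.09362592878954847}
```

View images.

```bash
python3 - <<'E'
import cv2,numpy as np
t=cv2.imread("pics/top0.png");s=cv2.imread("pics/scene0.png")
a=cv2.resize(t[170:310,170:400],None,fx=3.4,fy=3.4,interpolation=cv2.INTER_CUBIC)
cv2.imwrite("pics/topcrop.png",a)
cv2.imwrite("pics/scenev.png",s)
E
```

```text
(no output)
```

View pics/topcrop.png

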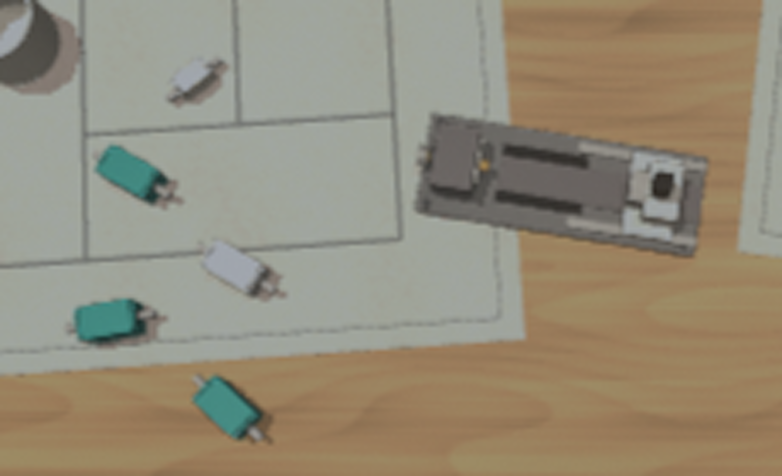

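View pics/scene0.png

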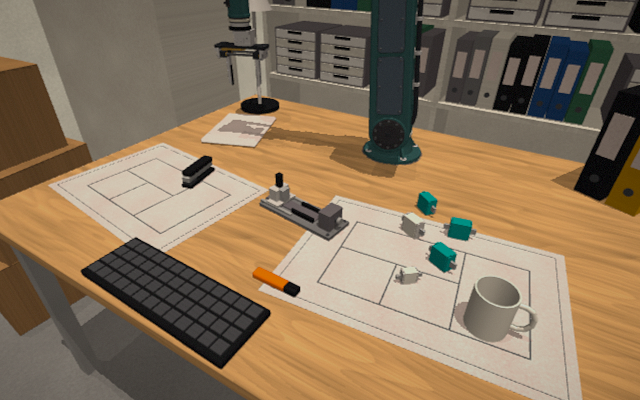

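```bash
python3 - <<'E'
from h import *
for c in("scene","top"):
    d=np.load(c+"0.npy");W=world(c,d);ok=d>0
    f=ok&(abs(W[...,2])<.03)&(abs(W[...,0]-.45)<.3)&(abs(W[...,1])<.4)
    A=np.c_[W[f][:,:2],np.ones(f.sum())]
    k=abs(W[f][:,2])<.03
    for _ in range(5):
        s=np.linalg.lstsq(A[k],W[f][k,2],rcond=None)[0];k=abs(A@s-W[f][:,2])<.003
    print(c,"desk plane",s)
    for lo,hi in((.205,.225),(.225,.25),(.25,.28),(.3,.33),(.33,.4)):
        g=ok&(W[...,2]>lo)&(W[...,2]<hi)&(np.hypot(W[...,0]-.177,W[...,1]+.521)<.15)
        if g.sum():print(lo,g.sum(),W[g].min(0).round(3),W[g].max(0).round(3),W[g].mean(0).round(3))
    # upward faces of objects
    for n,(x,y,z) in dict(white=(.435,.215,.048),small=(.602,.264,.034),stop=(.53,.03,.062)).items():
        g=ok&(abs(W[...,2]-z)<.008)&(np.hypot(W[...,0]-x,W[...,1]-y)<.05)
        print(n,g.sum(),W[g].mean(0).round(4))
E
```

```text
scene desk plane [ 0.00153158  0.00134415 -0.00110719]
0.205 46 [ 0.157 -0.579  0.206] [ 0.209 -0.464  0.224] [ 0.187 -0.527  0.216]
0.225 76 [ 0.151 -0.579  0.225] [ 0.211 -0.463  0.25 ] [ 0.184 -0.521  0.237]
0.25 87 [ 0.149 -0.578  0.251] [ 0.207 -0.462  0.28 ] [ 0.184 -0.521  0.265]
0.3 387 [ 0.121 -0.594  0.3  ] [ 0.239 -0.431  0.33 ] [ 0.193 -0.515  0.317]
0.33 697 [ 0.119 -0.614  0.33 ] [ 0.24  -0.429  0.4  ] [ 0.192 -0.507  0.358]
white 177 [0.4377 0.2152 0.0463]
small 146 [0.6072 0.2617 0.0323]
stop 234 [0.5331 0.0259 0.0604]
top desk plane [ 0.00215409  0.00044625 -0.00028244]
0.205 1 [ 0.2   -0.565  0.209] [ 0.2   -0.565  0.209] [ 0.2   -0.565  0.209]
0.3 84 [ 0.127 -0.586  0.304] [ 0.232 -0.479  0.33 ] [ 0.215 -0.556  0.321]
0.33 525 [ 0.121 -0.59   0.331] [ 0.232 -0.451  0.4  ] [ 0.158 -0.489  0.363]
white 170 [0.4284 0.2193 0.048 ]
small 83 [0.5987 0.2658 0.0338]
stop 251 [0.5228 0.0285 0.0616]
```

```bash
python3 - <<'E'
from h import *
def rect(Q):
    r=cv2.minAreaRect((Q[:,:2]*1000).astype(np.float32));(cx,cy),(a,b),t=r
    if a<b:a,b,t=b,a,t+90
    return np.round([cx,cy,a,b,t],1)
for c in("scene","top"):
    d=np.load(c+"0.npy");W=world(c,d);ok=d>0
    def sel(x,y,r,lo,hi):
        g=ok&(W[...,2]>lo)&(W[...,2]<hi)&(np.hypot(W[...,0]-x,W[...,1]-y)<r);return W[g]
    print(c)
    for n,(x,y,r,z) in dict(white=(.435,.215,.05,.048),small=(.602,.264,.04,.034),stop=(.53,.03,.04,.062),post=(.5,-.14,.05,.1)).items():
        Q=sel(x,y,r,z-.015,z+.01);zt=np.percentile(Q[:,2],90) 
        Q=Q[abs(Q[:,2]-zt)<.0025]
        print(n,len(Q),zt.round(4),Q.mean(0).round(4)*1000,rect(Q))
    Q=sel(.51,-.06,.16,.006,.12);print("tester all",len(Q),rect(Q))
    Q=sel(.51,-.06,.16,.006,.02);print("plate",len(Q),rect(Q),np.median(Q[:,2]))
E
```

```text
scene
white 123 0.0485 [435.2 214.1  47.6] [434.2 214.5  51.   29.7  63.9]
small 95 0.0344 [605.6 261.   33.8] [605.1 260.9  36.1  19.3 128.2]
stop 183 0.0623 [530.3  24.7  61.5] [528.9  24.2  55.9  37.7 173. ]
post 19 0.0996 [ 502.9 -152.1   99. ] [ 503.1 -151.8   17.1   13.8   75.5]
tester all 2291 [515.6 -67.2 253.2  93.   80.8]
plate 1158 [515.4 -68.7 250.3  93.   80.8] 0.012507813218045172
top
white 65 0.0513 [427.9 218.4  50.6] [428.8 219.8  49.   27.6  60.1]
small 30 0.0378 [597.3 266.5  37.3] [598.  266.5  34.1  16.2 129. ]
stop 92 0.0653 [522.9  29.3  64.6] [522.8  28.9  54.1  34.3 173.5]
post 12 0.1038 [ 496.  -148.4  103.1] [ 495.  -147.3   13.    11.3   20.3]
tester all 2706 [510.7 -57.2 304.4 303.5 126.1]
plate 1800 [510.7 -57.2 304.4 303.5 126.1] 0.012473403456147225
```

```bash
cat >> h.py <<'E'
from scipy.spatial.transform import Rotation as Ro
def to(p,yaw):
    o=get_obs();R=Ro.from_euler('xyz',o["ee_rot"])
    T=Ro.from_euler('xyz',[np.pi,0,yaw])
    print("t",R.inv().apply(np.array(p)-o["tool_pos"]).round(4),"a",(R.inv()*T).as_rotvec().round(4),"at",o["tool_pos"].round(4),o["ee_rot"].round(4),o["time"])
E
python3 -c "
from h import *
to([.434,.2145,.16],1.117)"
```

```text
t [ 0.4799 -0.6139  0.0535] a [ 1.000e-04  0.000e+00 -7.902e-01] at [ 0.1766 -0.5209  0.2135] [ 3.1415 -0.      0.3268] 0.6
```

step_arm(steps=[{"jaw": 1,"tx": 0.03,"ty": -0.038,"tz": 0,"az": -0.05},{"jaw": 1,"tx": 0.06,"ty": -0.077,"tz": 0,"az": -0.1},{"jaw": 1,"tx": 0.09,"ty": -0.115,"tz": 0,"az": -0.15},{"jaw": 1,"tx": 0.12,"ty": -0.153,"tz": 0,"az": -0.2},{"jaw": 1,"tx": 0.15,"ty": -0.192,"tz": 0,"az": -0.25},{"jaw": 1,"tx": 0.18,"ty": -0.23,"tz": 0,"az": -0.3},{"jaw": 1,"tx": 0.21,"ty": -0.269,"tz": 0,"az": -0.35},{"jaw": 1,"tx": 0.24,"ty": -0.307,"tz": 0,"az": -0.4}])

```text
invalid input
```

```bash
python3 -c "
from h import *
to([.434,.2145,.16],1.117)"
```

```text
t [ 0.4799 -0.6139  0.0535] a [ 1.000e-04  0.000e+00 -7.902e-01] at [ 0.1766 -0.5209  0.2135] [ 3.1415 -0.      0.3268] 0.6
```

step_arm(steps=[{"jaw": 1,"tx": 0.03,"ty": -0.038,"tz": 0,"ax": 0,"ay": 0,"az": -0.05},{"jaw": 1,"tx": 0.06,"ty": -0.077,"tz": 0,"ax": 0,"ay": 0,"az": -0.1},{"jaw": 1,"tx": 0.09,"ty": -0.115,"tz": 0,"ax": 0,"ay": 0,"az": -0.15},{"jaw": 1,"tx": 0.12,"ty": -0.153,"tz": 0,"ax": 0,"ay": 0,"az": -0.2},{"jaw": 1,"tx": 0.15,"ty": -0.192,"tz": 0,"ax": 0,"ay": 0,"az": -0.25},{"jaw": 1,"tx": 0.18,"ty": -0.23,"tz": 0,"ax": 0,"ay": 0,"az": -0.3},{"jaw": 1,"tx": 0.21,"ty": -0.269,"tz": 0,"ax": 0,"ay": 0,"az": -0.35},{"jaw": 1,"tx": 0.24,"ty": -0.307,"tz": 0,"ax": 0,"ay": 0,"az": -0.4}])

```text
time: 1.4
tool_pos: [0.3054, -0.1513, 0.2138]
ee_rot: [3.14, -0.001, 0.728]
wrist_force: [0.3, -1.2, -0.2]
width: 0.0938
```

```bash
python3 -c "
from h import *
to([.434,.2145,.16],1.117)"
```

```text
t [ 0.3393 -0.1877  0.0537] a [ 1.800e-03 -2.000e-04 -3.891e-01] at [ 0.3054 -0.1513  0.2138] [ 3.1398e+00 -5.0000e-04  7.2790e-01] 1.4
```

step_arm(steps=[{"jaw": 1,"tx": 0.042,"ty": -0.023,"tz": 0,"ax": 0,"ay": 0,"az": -0.05},{"jaw": 1,"tx": 0.085,"ty": -0.047,"tz": 0,"ax": 0,"ay": 0,"az": -0.1},{"jaw": 1,"tx": 0.127,"ty": -0.07,"tz": 0,"ax": 0,"ay": 0,"az": -0.15},{"jaw": 1,"tx": 0.17,"ty": -0.094,"tz": 0,"ax": 0,"ay": 0,"az": -0.2},{"jaw": 1,"tx": 0.212,"ty": -0.117,"tz": 0.01,"ax": 0,"ay": 0,"az": -0.25},{"jaw": 1,"tx": 0.255,"ty": -0.141,"tz": 0.02,"ax": 0,"ay": 0,"az": -0.3},{"jaw": 1,"tx": 0.297,"ty": -0.165,"tz": 0.04,"ax": 0,"ay": 0,"az": -0.35},{"jaw": 1,"tx": 0.339,"ty": -0.188,"tz": 0.054,"ax": 0,"ay": 0,"az": -0.389}])

```text
time: 2.2
tool_pos: [0.4328, 0.2144, 0.1598]
ee_rot: [3.139, 0.0, 1.119]
wrist_force: [0.9, -0.9, -0.7]
width: 0.0941
```

step_arm(steps=[{"jaw": 1,"tx": 0,"ty": 0,"tz": 0,"ax": 0,"ay": 0,"az": 0},{"jaw": 1,"tx": 0,"ty": 0,"tz": 0,"ax": 0,"ay": 0,"az": 0}])

```text
time: 2.4
tool_pos: [0.4322, 0.2149, 0.1589]
ee_rot: [3.141, 0.002, 1.122]
wrist_force: [-0.2, -0.3, -0.7]
width: 0.0942
```

```bash
python3 - <<'E'
from h import *
to([.434,.2145,.03],1.117)
o=get_obs();tp=o["tool_pos"]
def rect(Q):
    (cx,cy),(a,b),t=cv2.minAreaRect((Q[:,:2]*1000).astype(np.float32))
    if a<b:a,b,t=b,a,t+90
    return np.round([cx,cy,a,b,t],1)
for c in("scene","top"):
    p,d=snapshot(c);cv2.imwrite(f"pics/{c}1.png",p[...,::-1]);np.save(c+"1.npy",d)
    W=world(c,d);ok=d>0
    for n,lo,hi,r in(("fingers",.16,.2,.09),("body",.25,.3,.13),("fuse",.044,.056,.045)):
        g=ok&(W[...,2]>lo)&(W[...,2]<hi)&(np.hypot(W[...,0]-tp[0],W[...,1]-tp[1])<r)
        if g.sum()>3:
            yaw=o["ee_rot"][2];e=(W[g][:,:2]-tp[:2])@np.array([[np.cos(yaw),np.sin(yaw)],[np.sin(yaw),-np.cos(yaw)]]).T*1000
            print(c,n,g.sum(),rect(W[g]),"tool frame",e.min(0).round(1),e.max(0).round(1))
E
python3 -c "
import cv2
s=cv2.imread('pics/scene1.png')[120:280,340:540];cv2.imwrite('pics/s1c.png',cv2.resize(s,None,fx=3.5,fy=3.5,interpolation=cv2.INTER_CUBIC))"
```

```text
t [0.0007 0.0017 0.1289] a [0.001  0.0022 0.0046] at [0.4322 0.2149 0.1589] [3.1406e+00 2.3000e-03 1.1216e+00] 2.4
scene fingers 290 [434.5 212.3 120.8  21.3 154.3] tool frame [-12.1 -57.2] [ 9.2 63.7]
scene body 1670 [434.7 213.8 180.9  69.1 153.4] tool frame [-35.8 -87.9] [33.5 93.4]
scene fuse 149 [434.1 213.   51.8  29.5  60.9] tool frame [-26.8 -11.9] [25.5 18.4]
top fingers 7 [472.3 193.9  18.6   5.1  86.2] tool frame [-9.4 44.1] [ 8.1 50.7]
top body 996 [429.3 216.3 176.6  67.7 154.1] tool frame [-34.2 -91.6] [34.  85.1]
top fuse 21 [426.6 198.9  23.5  10.2  20.2] tool frame [-21.8  -9.9] [-6.3  8.1]
```

View pics/s1c.png

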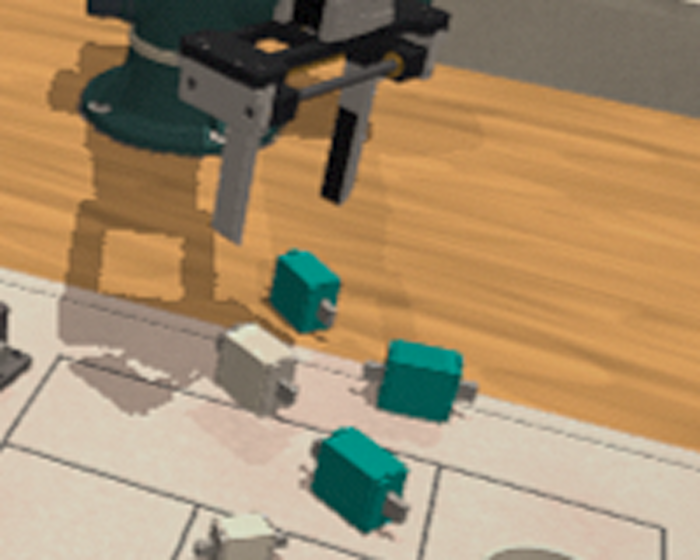

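step_arm(steps=[{"jaw": 1,"tx": 0.002,"ty": -0.0015,"tz": 0.03,"ax": 0,"ay": 0.002,"az": 0.04},{"jaw": 1,"tx": 0.002,"ty": -0.0015,"tz": 0.065,"ax": 0,"ay": 0.002,"az": 0.04},{"jaw": 1,"tx": 0.002,"ty": -0.0015,"tz": 0.1,"ax": 0,"ay": 0.002,"az": 0.04},{"jaw": 1,"tx": 0.002,"ty": -0.0015,"tz": 0.12,"ax": 0,"ay": 0.002,"az": 0.04},{"jaw": 1,"tx": 0.002,"ty": -0.0015,"tz": 0.129,"ax": 0,"ay": 0.002,"az": 0.04},{"jaw": 1,"tx": 0.002,"ty": -0.0015,"tz": 0.129,"ax": 0,"ay": 0.002,"az": 0.04}])

```text
time: 3.1
tool_pos: [0.4325, 0.2146, 0.0314]
ee_rot: [3.139, -0.002, 1.077]
wrist_force: [0.3, -0.3, 0.4]
width: 0.0942
```

step_arm(steps=[{"jaw": 0.6,"tx": 0,"ty": 0,"tz": 0,"ax": 0,"ay": 0,"az": 0},{"jaw": 0.4,"tx": 0,"ty": 0,"tz": 0,"ax": 0,"ay": 0,"az": 0},{"jaw": 0,"tx": 0,"ty": 0,"tz": 0,"ax": 0,"ay": 0,"az": 0},{"jaw": 0,"tx": 0,"ty": 0,"tz": 0,"ax": 0,"ay": 0,"az": 0},{"jaw": 0,"tx": 0,"ty": 0,"tz": 0,"ax": 0,"ay": 0,"az": 0},{"jaw": 0,"tx": 0,"ty": 0,"tz": 0,"ax": 0,"ay": 0,"az": 0},{"jaw": 0,"tx": 0,"ty": 0,"tz": 0,"ax": 0,"ay": 0,"az": 0},{"jaw": 0,"tx": 0,"ty": 0,"tz": 0,"ax": 0,"ay": 0,"az": 0}])

```text
time: 3.9
tool_pos: [0.4325, 0.2147, 0.0314]
ee_rot: [3.139, -0.001, 1.077]
wrist_force: [0.0, 0.6, 0.2]
width: 0.0337
```

step_arm(steps=[{"jaw": 0,"tx": 0,"ty": 0,"tz": -0.01,"ax": 0,"ay": 0,"az": 0},{"jaw": 0,"tx": 0,"ty": 0,"tz": -0.03,"ax": 0,"ay": 0,"az": 0},{"jaw": 0,"tx": 0,"ty": 0,"tz": -0.06,"ax": 0,"ay": 0,"az": 0},{"jaw": 0,"tx": 0,"ty": 0,"tz": -0.1,"ax": 0,"ay": 0,"az": 0}])

```text
time: 4.3
tool_pos: [0.4304, 0.214, 0.1305]
ee_rot: [-3.141, 0.003, 1.077]
wrist_force: [0.8, 0.3, -2.5]
width: 0.0289
```

```bash
python3 -c "
from h import *
to([.513,-.055,.13],1.42)"
```

```text
t [-0.1976  0.2003  0.0009] a [-0.0012  0.0026 -0.3433] at [0.4304 0.214  0.1305] [-3.1409e+00  2.7000e-03  1.0767e+00] 4.3
```

step_arm(steps=[{"jaw": 0,"tx": -0.025,"ty": 0.025,"tz": 0,"ax": 0,"ay": 0,"az": -0.05},{"jaw": 0,"tx": -0.05,"ty": 0.05,"tz": 0,"ax": 0,"ay": 0,"az": -0.1},{"jaw": 0,"tx": -0.08,"ty": 0.08,"tz": 0,"ax": 0,"ay": 0,"az": -0.15},{"jaw": 0,"tx": -0.11,"ty": 0.11,"tz": 0,"ax": 0,"ay": 0,"az": -0.2},{"jaw": 0,"tx": -0.14,"ty": 0.14,"tz": 0,"ax": 0,"ay": 0,"az": -0.25},{"jaw": 0,"tx": -0.17,"ty": 0.17,"tz": 0,"ax": 0,"ay": 0,"az": -0.3},{"jaw": 0,"tx": -0.19,"ty": 0.19,"tz": 0,"ax": 0,"ay": 0,"az": -0.343},{"jaw": 0,"tx": -0.201,"ty": 0.202,"tz": 0,"ax": 0,"ay": 0,"az": -0.343}])

```text
time: 5.1
tool_pos: [0.513, -0.0611, 0.1309]
ee_rot: [-3.14, 0.003, 1.417]
wrist_force: [0.6, 0.1, -1.8]
width: 0.0289
```

step_arm(steps=[{"jaw": 0,"tx": 0,"ty": 0,"tz": 0,"ax": 0,"ay": 0,"az": 0},{"jaw": 0,"tx": 0,"ty": 0,"tz": 0.02,"ax": 0,"ay": 0,"az": 0},{"jaw": 0,"tx": 0,"ty": 0,"tz": 0.03,"ax": 0,"ay": 0,"az": 0},{"jaw": 0,"tx": 0,"ty": 0,"tz": 0.03,"ax": 0,"ay": 0,"az": 0},{"jaw": 0,"tx": 0,"ty": 0,"tz": 0.03,"ax": 0,"ay": 0,"az": 0}])

```text
time: 5.6
tool_pos: [0.5127, -0.0601, 0.1009]
ee_rot: [-3.139, 0.002, 1.418]
wrist_force: [1.1, 0.9, -1.8]
width: 0.0283
```

```bash
python3 - <<'E'
from h import *
to([.513,-.059,.1],1.42)
o=get_obs();tp=o["tool_pos"];yaw=o["ee_rot"][2];M=np.array([[np.cos(yaw),np.sin(yaw)],[np.sin(yaw),-np.cos(yaw)]]).T*1000
for c in("scene","top"):
    p,d=snapshot(c);cv2.imwrite(f"pics/{c}2.png",p[...,::-1]);np.save(c+"2.npy",d)
    W=world(c,d);E=(W[...,:2]-tp[:2])@M;z=W[...,2];ok=d>0
    def rep(n,g):
        if g.sum()>3: 
            (cx,cy),(a,b),t=cv2.minAreaRect(E[g].astype(np.float32))
            print(c,n,g.sum(),np.round([cx,cy,a,b,t],1),"ext",np.percentile(E[g],[2,98],axis=0).round(1).tolist(),"z",np.percentile(z[g],[2,98]).round(4))
    rep("body",ok&(z>.2)&(z<.24)&(abs(E).max(-1)<110))
    rep("fingers",ok&(z>.125)&(z<.16)&(abs(E).max(-1)<60))
    white=(p.min(-1)>110)&(z>.066)&(z<.115)&(abs(E[...,0])<45)&(abs(E[...,1])<25)&ok
    rep("fuse",ok&(z>.066)&(z<.12)&(abs(E[...,0])<45)&(abs(E[...,1])<22))
    rep("stop",ok&(z>.058)&(z<.068)&(abs(E[...,0]-92)<35)&(abs(E[...,1])<40))
    rep("post",ok&(z>.095)&(z<.107)&(abs(E[...,0]+85)<30)&(abs(E[...,1])<30))
    rep("plate",ok&(z>.008)&(z<.017)&(abs(E[...,0])<150)&(abs(E[...,1])<70))
s=cv2.imread('pics/scene2.png')[90:260,220:420];t=cv2.imread('pics/top2.png')[150:300,260:420]
cv2.imwrite('pics/c2.png',np.hstack([cv2.resize(s,(470,400),interpolation=2),cv2.resize(t,(330,400),interpolation=2)]))
E
```

```text
t [0.0011 0.0002 0.0009] a [-0.0027  0.0024 -0.0019] at [ 0.5127 -0.0601  0.1009] [-3.1389e+00  2.4000e-03  1.4181e+00] 5.6
scene body 1271 [ -2.2   4.1 177.7  70.8  89.8] ext [[-30.0, -78.4], [31.9, 91.3]] z [0.2012 0.2378]
scene fingers 205 [-1.3  4.7 19.8 54.2  0.6] ext [[-11.1, -20.1], [7.9, 30.7]] z [0.1261 0.1593]
scene fuse 363 [ 2.   5.7 44.6 69.2 61.4] ext [[-24.9, -15.7], [37.9, 18.9]] z [0.0685 0.1177]
scene stop 198 [85.2  3.1 38.6 55.7  1. ] ext [[68.3, -22.0], [103.6, 30.4]] z [0.0588 0.0632]
scene post 23 [-92.2   3.8  15.9  14.1   5.2] ext [[-99.9, -3.1], [-85.1, 10.9]] z [0.0951 0.1002]
scene plate 989 [ -9.1   3.1  93.9 251.7  89.8] ext [[-127.5, -36.8], [114.9, 48.2]] z [0.0086 0.0166]
top body 500 [  2.3 -62.1  67.4  58.6   0.4] ext [[-29.4, -90.6], [34.2, -36.2]] z [0.2076 0.2385]
top stop 78 [ 1.009e+02 -3.000e+00  1.530e+01  5.590e+01  1.000e-01] ext [[94.1, -30.2], [108.4, 23.3]] z [0.0583 0.0664]
top post 30 [-88.7  -3.3  14.2  14.5  82.9] ext [[-95.8, -9.8], [-80.9, 4.1]] z [0.096  0.1049]
top plate 534 [  5.   -2.8 118.1 284.7  88.8] ext [[-127.9, -47.9], [119.3, 40.9]] z [0.0083 0.0168]
```

View pics/c2.png

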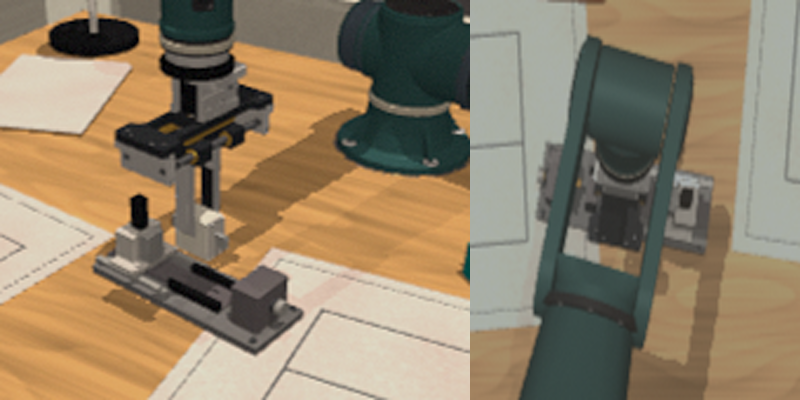

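step_arm(steps=[{"jaw": 0,"tx": 0,"ty": -0.0005,"tz": 0.015,"ax": 0,"ay": 0.002,"az": 0},{"jaw": 0,"tx": 0,"ty": -0.0005,"tz": 0.03,"ax": 0,"ay": 0.002,"az": 0},{"jaw": 0,"tx": 0,"ty": -0.0005,"tz": 0.038,"ax": 0,"ay": 0.002,"az": 0},{"jaw": 0,"tx": 0,"ty": -0.0005,"tz": 0.042,"ax": 0,"ay": 0.002,"az": 0},{"jaw": 0,"tx": 0,"ty": -0.0005,"tz": 0.042,"ax": 0,"ay": 0.002,"az": 0}])

```text
time: 6.2
tool_pos: [0.5124, -0.0605, 0.059]
ee_rot: [-3.139, 0.001, 1.418]
wrist_force: [-0.3, -1.0, -2.6]
width: 0.0289
```

step_arm(steps=[{"jaw": 0,"tx": 0,"ty": 0,"tz": 0.002,"ax": 0,"ay": 0,"az": 0},{"jaw": 0,"tx": 0,"ty": 0,"tz": 0.004,"ax": 0,"ay": 0,"az": 0}])

```text
time: 6.4
tool_pos: [0.5129, -0.0606, 0.0555]
ee_rot: [-3.141, 0.001, 1.418]
wrist_force: [-0.2, 0.1, -1.6]
width: 0.029
```

step_arm(steps=[{"jaw": 0,"tx": 0,"ty": 0,"tz": 0.002,"ax": 0,"ay": 0,"az": 0},{"jaw": 0,"tx": 0,"ty": 0,"tz": 0.003,"ax": 0,"ay": 0,"az": 0}])

```text
time: 6.6
tool_pos: [0.5131, -0.0607, 0.0526]
ee_rot: [-3.141, 0.001, 1.418]
wrist_force: [-0.5, 0.3, -1.3]
width: 0.0289
```

step_arm(steps=[{"jaw": 0,"tx": 0,"ty": 0,"tz": 0.002,"ax": 0,"ay": 0,"az": 0},{"jaw": 0,"tx": 0,"ty": 0,"tz": 0.003,"ax": 0,"ay": 0,"az": 0}])

```text
time: 6.8
tool_pos: [0.513, -0.0607, 0.0496]
ee_rot: [-3.141, 0.001, 1.418]
wrist_force: [-1.7, 0.5, 4.8]
width: 0.0284
```

step_arm(steps=[{"jaw": 0,"tx": 0,"ty": 0,"tz": 0.001,"ax": 0,"ay": 0,"az": 0},{"jaw": 0,"tx": 0,"ty": 0,"tz": 0.002,"ax": 0,"ay": 0,"az": 0}])

```text
time: 7.0
tool_pos: [0.5131, -0.0607, 0.0496]
ee_rot: [-3.142, 0.001, 1.418]
wrist_force: [-5.6, 2.0, 12.4]
width: 0.0287
```

step_arm(steps=[{"jaw": 0,"tx": 0,"ty": 0,"tz": 0,"ax": 0,"ay": 0,"az": 0},{"jaw": 0.4,"tx": 0,"ty": 0,"tz": 0,"ax": 0,"ay": 0,"az": 0},{"jaw": 0.6,"tx": 0,"ty": 0,"tz": 0,"ax": 0,"ay": 0,"az": 0},{"jaw": 0.7,"tx": 0,"ty": 0,"tz": 0,"ax": 0,"ay": 0,"az": 0},{"jaw": 0.7,"tx": 0,"ty": 0,"tz": 0,"ax": 0,"ay": 0,"az": 0}])

```text
time: 7.5
tool_pos: [0.5131, -0.0607, 0.0495]
ee_rot: [-3.141, 0.001, 1.418]
wrist_force: [0.4, 0.6, -0.2]
width: 0.0577
```

step_arm(steps=[{"jaw": 0.7,"tx": 0,"ty": 0,"tz": -0.01,"ax": 0,"ay": 0,"az": 0},{"jaw": 0.7,"tx": 0,"ty": 0,"tz": -0.04,"ax": 0,"ay": 0,"az": 0},{"jaw": 0.7,"tx": 0,"ty": 0,"tz": -0.08,"ax": 0,"ay": 0,"az": 0},{"jaw": 0.7,"tx": 0,"ty": 0,"tz": -0.1,"ax": 0,"ay": 0,"az": 0}])

```text
time: 7.9
tool_pos: [0.5148, -0.061, 0.154]
ee_rot: [3.136, 0.001, 1.418]
wrist_force: [0.2, 0.8, 0.1]
width: 0.0662
```

```bash
python3 - <<'E'
from h import *
to([.499,-.1495,.15],1.418)
o=get_obs();tp=o["tool_pos"];yaw=o["ee_rot"][2];M=np.array([[np.cos(yaw),np.sin(yaw)],[np.sin(yaw),-np.cos(yaw)]]).T*1000
c="scene"
p,d=snapshot(c);cv2.imwrite(f"pics/{c}3.png",p[...,::-1])
W=world(c,d);E=(W[...,:2]-tp[:2])@M;z=W[...,2];ok=d>0
def rep(n,g):
    (cx,cy),(a,b),t=cv2.minAreaRect(E[g].astype(np.float32))
    print(c,n,g.sum(),np.round([cx,cy,a,b,t],1),"z",np.percentile(z[g],[2,50,98]).round(4))
rep("fusetop",ok&(z>.060)&(z<.068)&(abs(E[...,0])<40)&(abs(E[...,1]-3)<25))
rep("stop",ok&(z>.058)&(z<.068)&(abs(E[...,0]-92)<35)&(abs(E[...,1])<40))
rep("post",ok&(z>.095)&(z<.107)&(abs(E[...,0]+85)<30)&(abs(E[...,1])<30))
s=cv2.imread('pics/scene3.png')[130:260,230:390]
cv2.imwrite('pics/c3.png',cv2.resize(s,None,fx=4,fy=4,interpolation=2))
E
```

```text
t [-0.0899 -0.0021  0.0041] a [ 0.0059  0.0012 -0.0003] at [ 0.5148 -0.061   0.154 ] [3.1357e+00 1.2000e-03 1.4177e+00] 7.9
scene fusetop 115 [ 1.1  2.2 30.5 50.9 89.9] z [0.0603 0.0621 0.0643]
scene stop 198 [86.3  0.9 58.6 37.9 88.4] z [0.0586 0.0612 0.063 ]
scene post 23 [-91.8   0.6  18.5  14.4  77.5] z [0.0957 0.0992 0.1008]
```

View pics/c3.png

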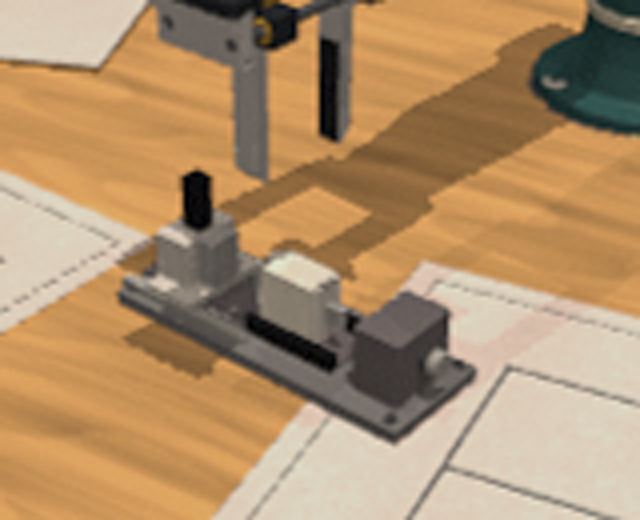

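step_arm(steps=[{"jaw": 0.7,"tx": -0.02,"ty": 0,"tz": 0,"ax": 0,"ay": 0,"az": 0.14},{"jaw": 0.7,"tx": -0.04,"ty": 0,"tz": 0,"ax": 0,"ay": 0,"az": 0.28},{"jaw": 0.7,"tx": -0.06,"ty": 0,"tz": 0,"ax": 0,"ay": 0,"az": 0.42},{"jaw": 0.7,"tx": -0.08,"ty": -0.001,"tz": 0,"ax": 0,"ay": 0,"az": 0.56},{"jaw": 0.7,"tx": -0.09,"ty": -0.002,"tz": 0,"ax": 0,"ay": 0,"az": 0.7},{"jaw": 0.7,"tx": -0.09,"ty": -0.002,"tz": 0,"ax": 0,"ay": 0,"az": 0.84},{"jaw": 0.7,"tx": -0.09,"ty": -0.002,"tz": 0,"ax": 0,"ay": 0,"az": 0.98},{"jaw": 0.7,"tx": -0.09,"ty": -0.002,"tz": 0,"ax": 0,"ay": 0,"az": 1.12}])

```text
time: 8.75
tool_pos: [0.5003, -0.15, 0.1566]
ee_rot: [3.136, -0.009, 0.292]
wrist_force: [-0.3, 0.6, -0.6]
width: 0.0659
```

step_arm(steps=[{"jaw": 0.7,"tx": 0,"ty": 0,"tz": 0,"ax": 0,"ay": 0,"az": 0.14},{"jaw": 0.7,"tx": 0,"ty": 0,"tz": 0,"ax": 0,"ay": 0,"az": 0.28},{"jaw": 0.7,"tx": 0,"ty": 0,"tz": 0,"ax": 0,"ay": 0,"az": 0.4},{"jaw": 0.7,"tx": 0,"ty": 0,"tz": 0,"ax": 0,"ay": 0,"az": 0.45},{"jaw": 0.7,"tx": 0,"ty": 0,"tz": 0,"ax": 0,"ay": 0,"az": 0.45},{"jaw": 0.7,"tx": 0,"ty": 0,"tz": 0,"ax": 0,"ay": 0,"az": 0.45}])

```text
time: 9.35
tool_pos: [0.5001, -0.15, 0.1563]
ee_rot: [3.14, -0.01, -0.157]
wrist_force: [-0.3, 0.3, -1.1]
width: 0.0658
```

```bash
python3 - <<'E'
from h import *
to([.499,-.1495,.080],-.153)
o=get_obs();tp=o["tool_pos"];yaw=o["ee_rot"][2];M=np.array([[np.cos(yaw),np.sin(yaw)],[np.sin(yaw),-np.cos(yaw)]]).T*1000
c="scene"
p,d=snapshot(c)
W=world(c,d);E=(W[...,:2]-tp[:2])@M;z=W[...,2];ok=d>0
def rep(n,g):
    if g.sum()<4: return
    (cx,cy),(a,b),t=cv2.minAreaRect(E[g].astype(np.float32))
    print(c,n,g.sum(),np.round([cx,cy,a,b,t],1),"z",np.percentile(z[g],[2,50,98]).round(4))
rep("fingers",ok&(z>.16)&(z<.2)&(abs(E).max(-1)<70))
rep("body",ok&(z>.25)&(z<.29)&(abs(E).max(-1)<110))
rep("post",ok&(z>.095)&(z<.107)&(abs(E).max(-1)<35))
print(o["joint_positions"].round(2))
E
```

```text
t [-0.002  -0.0004  0.0763] a [ 0.0011 -0.01   -0.0044] at [ 0.5001 -0.15    0.1563] [ 3.1405 -0.01   -0.1574] 9.35
scene fingers 224 [ 3.1  1.8 21.3 93.7  0.5] z [0.1609 0.1803 0.1987]
scene body 1233 [  4.4   1.6 179.3  68.2  89.3] z [0.2511 0.2753 0.2888]
scene post 24 [ 2.9  2.5 16.7 16.6  1.9] z [0.0961 0.0983 0.1001]
[-0.4   0.04  1.54  0.    1.56  1.33]
```

step_arm(steps=[{"jaw": 0.7,"tx": -0.001,"ty": 0,"tz": 0.025,"ax": 0,"ay": -0.01,"az": -0.004},{"jaw": 0.7,"tx": -0.001,"ty": 0,"tz": 0.05,"ax": 0,"ay": -0.01,"az": -0.004},{"jaw": 0.7,"tx": -0.001,"ty": 0,"tz": 0.07,"ax": 0,"ay": -0.01,"az": -0.004},{"jaw": 0.7,"tx": -0.001,"ty": 0,"tz": 0.076,"ax": 0,"ay": -0.01,"az": -0.004},{"jaw": 0.7,"tx": -0.001,"ty": 0,"tz": 0.076,"ax": 0,"ay": -0.01,"az": -0.004}])

```text
time: 9.9
tool_pos: [0.4993, -0.1498, 0.0794]
ee_rot: [3.141, 0.002, -0.153]
wrist_force: [1.4, 0.3, 0.6]
width: 0.066
```

step_arm(steps=[{"jaw": 0.4,"tx": 0,"ty": 0,"tz": 0,"ax": 0,"ay": 0,"az": 0},{"jaw": 0.25,"tx": 0,"ty": 0,"tz": 0,"ax": 0,"ay": 0,"az": 0},{"jaw": 0,"tx": 0,"ty": 0,"tz": 0,"ax": 0,"ay": 0,"az": 0},{"jaw": 0,"tx": 0,"ty": 0,"tz": 0,"ax": 0,"ay": 0,"az": 0},{"jaw": 0,"tx": 0,"ty": 0,"tz": 0,"ax": 0,"ay": 0,"az": 0},{"jaw": 0,"tx": 0,"ty": 0,"tz": 0,"ax": 0,"ay": 0,"az": 0},{"jaw": 0,"tx": 0,"ty": 0,"tz": 0,"ax": 0,"ay": 0,"az": 0},{"jaw": 0,"tx": 0,"ty": 0,"tz": 0,"ax": 0,"ay": 0,"az": 0}])

```text
time: 10.7
tool_pos: [0.4993, -0.1499, 0.0795]
ee_rot: [3.141, 0.002, -0.153]
wrist_force: [0.1, -0.3, -0.7]
width: 0.0161
```

step_arm(steps=[{"jaw": 0,"tx": 0,"ty": 0,"tz": 0,"ax": 0,"ay": 0,"az": 0},{"jaw": 0,"tx": 0,"ty": 0,"tz": 0,"ax": 0,"ay": 0,"az": 0},{"jaw": 0,"tx": 0,"ty": 0,"tz": 0,"ax": 0,"ay": 0,"az": 0}])

```text
time: 11.0
tool_pos: [0.4993, -0.1498, 0.0795]
ee_rot: [3.141, 0.002, -0.153]
wrist_force: [0.8, 0.0, 0.2]
width: 0.0154
```

step_arm(steps=[{"jaw": 0,"tx": 0,"ty": -0.004,"tz": 0,"ax": 0,"ay": 0,"az": 0},{"jaw": 0,"tx": 0,"ty": -0.008,"tz": 0,"ax": 0,"ay": 0,"az": 0},{"jaw": 0,"tx": 0,"ty": -0.012,"tz": 0,"ax": 0,"ay": 0,"az": 0},{"jaw": 0,"tx": 0,"ty": -0.016,"tz": 0,"ax": 0,"ay": 0,"az": 0},{"jaw": 0,"tx": 0,"ty": -0.019,"tz": 0,"ax": 0,"ay": 0,"az": 0},{"jaw": 0,"tx": 0,"ty": -0.022,"tz": 0,"ax": 0,"ay": 0,"az": 0},{"jaw": 0,"tx": 0,"ty": -0.025,"tz": 0,"ax": 0,"ay": 0,"az": 0},{"jaw": 0,"tx": 0,"ty": -0.025,"tz": 0,"ax": 0,"ay": 0,"az": 0}])

```text
time: 11.8
tool_pos: [0.5031, -0.1244, 0.0794]
ee_rot: [-3.141, 0.002, -0.152]
wrist_force: [-0.6, 1.6, 0.6]
width: 0.0158
```

step_arm(steps=[{"jaw": 0,"tx": 0,"ty": -0.002,"tz": 0,"ax": 0,"ay": 0,"az": 0},{"jaw": 0,"tx": 0,"ty": -0.004,"tz": 0,"ax": 0,"ay": 0,"az": 0},{"jaw": 0,"tx": 0,"ty": -0.006,"tz": 0,"ax": 0,"ay": 0,"az": 0},{"jaw": 0,"tx": 0,"ty": -0.008,"tz": 0,"ax": 0,"ay": 0,"az": 0},{"jaw": 0,"tx": 0,"ty": -0.01,"tz": 0,"ax": 0,"ay": 0,"az": 0},{"jaw": 0,"tx": 0,"ty": -0.012,"tz": 0,"ax": 0,"ay": 0,"az": 0},{"jaw": 0,"tx": 0,"ty": -0.014,"tz": 0,"ax": 0,"ay": 0,"az": 0},{"jaw": 0,"tx": 0,"ty": -0.015,"tz": 0,"ax": 0,"ay": 0,"az": 0}])

```text
time: 12.6
tool_pos: [0.5054, -0.1094, 0.0795]
ee_rot: [-3.141, 0.002, -0.152]
wrist_force: [-0.1, -2.3, 0.3]
width: 0.016
```

```bash
python3 - <<'E'
from h import *
o=get_obs();print(o["tool_pos"],o["wrist_force"]);tp0=np.array([.4993,-.1498]);u=np.array([.152,.988])
print("travel",(o["tool_pos"][:2]-tp0)@u)
p,d=snapshot("scene");cv2.imwrite('pics/c4.png',cv2.resize(p[130:260,230:390,::-1],None,fx=4,fy=4,interpolation=2))
W=world("scene",d);z=W[...,2];E=(W[...,:2]-np.array([.5155,-.0675]))@np.c_[u,[-u[1],u[0]]]*1000
for n,g in dict(fusetop=(d>0)&(z>.0605)&(z<.068)&(abs(E[...,0]-15)<38)&(abs(E[...,1])<22),stop=(d>0)&(z>.058)&(z<.068)&(abs(E[...,0]-92)<28)&(abs(E[...,1])<40)).items():
    print(n,g.sum(),np.round(cv2.minAreaRect(E[g].astype(np.float32))[:2],1).tolist() if 0 else cv2.minAreaRect(E[g].astype(np.float32)))
E
```

```text
[ 0.50543737 -0.10936316  0.07946207] [-0.1246048  -2.33270832  0.30572736]
travel 0.04088448198582056
fusetop 111 ((20.365793228149414, -0.11752891540527344), (29.513090133666992, 50.678123474121094), 87.57816314697266)
stop 199 ((92.58708190917969, 0.6527614593505859), (58.56065368652344, 37.69171142578125), 89.41151428222656)
```

View pics/c4.png

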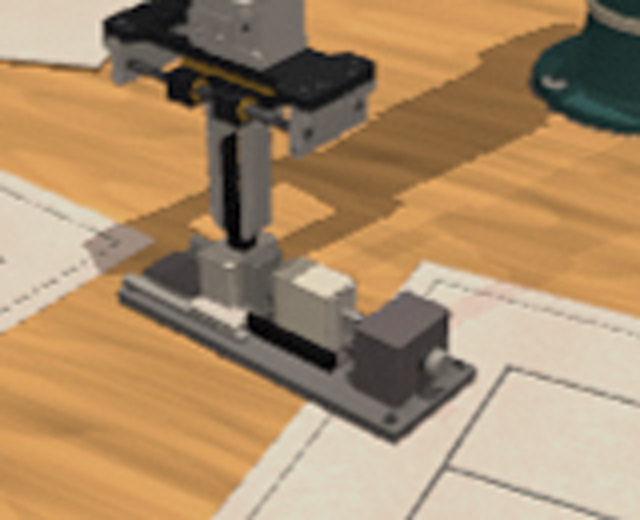

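step_arm(steps=[{"jaw": 0,"tx": 0,"ty": -0.001,"tz": 0,"ax": 0,"ay": 0,"az": 0},{"jaw": 0,"tx": 0,"ty": -0.002,"tz": 0,"ax": 0,"ay": 0,"az": 0},{"jaw": 0,"tx": 0,"ty": -0.003,"tz": 0,"ax": 0,"ay": 0,"az": 0},{"jaw": 0,"tx": 0,"ty": -0.004,"tz": 0,"ax": 0,"ay": 0,"az": 0},{"jaw": 0,"tx": 0,"ty": -0.005,"tz": 0,"ax": 0,"ay": 0,"az": 0},{"jaw": 0,"tx": 0,"ty": -0.006,"tz": 0,"ax": 0,"ay": 0,"az": 0},{"jaw": 0,"tx": 0,"ty": -0.006,"tz": 0,"ax": 0,"ay": 0,"az": 0}])

```text
time: 13.35
tool_pos: [0.5062, -0.1045, 0.0795]
ee_rot: [3.14, 0.002, -0.153]
wrist_force: [-1.5, -6.5, -0.6]
width: 0.0158
```

step_arm(steps=[{"jaw": 0,"tx": 0,"ty": -0.001,"tz": 0,"ax": 0,"ay": 0,"az": 0},{"jaw": 0,"tx": 0,"ty": -0.002,"tz": 0,"ax": 0,"ay": 0,"az": 0},{"jaw": 0,"tx": 0,"ty": -0.003,"tz": 0,"ax": 0,"ay": 0,"az": 0},{"jaw": 0,"tx": 0,"ty": -0.003,"tz": 0,"ax": 0,"ay": 0,"az": 0}])

```text
time: 13.75
tool_pos: [0.5064, -0.1028, 0.0795]
ee_rot: [3.137, 0.002, -0.153]
wrist_force: [-1.5, -7.8, 0.1]
width: 0.0158
```

step_arm(steps=[{"jaw": 0,"tx": 0,"ty": -0.001,"tz": 0,"ax": 0,"ay": 0,"az": 0},{"jaw": 0,"tx": 0,"ty": -0.002,"tz": 0,"ax": 0,"ay": 0,"az": 0},{"jaw": 0,"tx": 0,"ty": -0.002,"tz": 0,"ax": 0,"ay": 0,"az": 0}])

```text
time: 14.05
tool_pos: [0.5065, -0.1022, 0.0795]
ee_rot: [3.135, 0.002, -0.154]
wrist_force: [-1.1, -8.3, 0.1]
width: 0.0158
```

step_arm(steps=[{"jaw": 0,"tx": 0,"ty": -0.002,"tz": 0,"ax": 0,"ay": 0,"az": 0},{"jaw": 0,"tx": 0,"ty": -0.003,"tz": 0,"ax": 0,"ay": 0,"az": 0},{"jaw": 0,"tx": 0,"ty": -0.004,"tz": 0,"ax": 0,"ay": 0,"az": 0},{"jaw": 0,"tx": 0,"ty": -0.004,"tz": 0,"ax": 0,"ay": 0,"az": 0}])

```text
time: 14.45
tool_pos: [0.5069, -0.1001, 0.0795]
ee_rot: [3.132, 0.002, -0.155]
wrist_force: [-2.3, -8.2, 0.3]
width: 0.0159
```

step_arm(steps=[{"jaw": 0,"tx": 0,"ty": -0.002,"tz": 0,"ax": 0,"ay": 0,"az": 0},{"jaw": 0,"tx": 0,"ty": -0.003,"tz": 0,"ax": 0,"ay": 0,"az": 0},{"jaw": 0,"tx": 0,"ty": -0.004,"tz": 0,"ax": 0,"ay": 0,"az": 0},{"jaw": 0,"tx": 0,"ty": -0.004,"tz": 0,"ax": 0,"ay": 0,"az": 0}])

```text
time: 14.85
tool_pos: [0.5071, -0.0982, 0.0795]
ee_rot: [3.128, 0.003, -0.156]
wrist_force: [-1.9, -9.9, -0.6]
width: 0.0162
```

step_arm(steps=[{"jaw": 0,"tx": 0,"ty": -0.002,"tz": 0,"ax": 0.01,"ay": 0,"az": 0},{"jaw": 0,"tx": 0,"ty": -0.003,"tz": 0,"ax": 0.01,"ay": 0,"az": 0},{"jaw": 0,"tx": 0,"ty": -0.004,"tz": 0,"ax": 0.01,"ay": 0,"az": 0},{"jaw": 0,"tx": 0,"ty": -0.004,"tz": 0,"ax": 0.01,"ay": 0,"az": 0}])

```text
time: 15.25
tool_pos: [0.5073, -0.0973, 0.0795]
ee_rot: [3.132, 0.003, -0.157]
wrist_force: [-2.1, -11.3, 0.3]
width: 0.0156
```

step_arm(steps=[{"jaw": 0,"tx": 0,"ty": -0.002,"tz": 0,"ax": 0.01,"ay": 0,"az": 0},{"jaw": 0,"tx": 0,"ty": -0.003,"tz": 0,"ax": 0.01,"ay": 0,"az": 0},{"jaw": 0,"tx": 0,"ty": -0.003,"tz": 0,"ax": 0.01,"ay": 0,"az": 0},{"jaw": 0,"tx": 0,"ty": -0.003,"tz": 0,"ax": 0.01,"ay": 0,"az": 0}])

```text
time: 15.65
tool_pos: [0.5073, -0.0973, 0.0795]
ee_rot: [3.137, 0.003, -0.158]
wrist_force: [-2.1, -10.8, -0.5]
width: 0.0159
```

step_arm(steps=[{"jaw": 0,"tx": 0,"ty": -0.003,"tz": 0,"ax": 0.005,"ay": 0,"az": 0},{"jaw": 0,"tx": 0,"ty": -0.004,"tz": 0,"ax": 0.005,"ay": 0,"az": 0},{"jaw": 0,"tx": 0,"ty": -0.005,"tz": 0,"ax": 0.005,"ay": 0,"az": 0},{"jaw": 0,"tx": 0,"ty": -0.005,"tz": 0,"ax": 0.005,"ay": 0,"az": 0},{"jaw": 0,"tx": 0,"ty": -0.005,"tz": 0,"ax": 0.005,"ay": 0,"az": 0}])

```text
time: 16.15
tool_pos: [0.5073, -0.0972, 0.0795]
ee_rot: [3.132, 0.003, -0.16]
wrist_force: [-2.5, -15.6, -0.0]
width: 0.0158
```

step_arm(steps=[{"jaw": 0,"tx": 0,"ty": -0.004,"tz": 0,"ax": 0.005,"ay": 0,"az": 0},{"jaw": 0,"tx": 0,"ty": -0.006,"tz": 0,"ax": 0.005,"ay": 0,"az": 0},{"jaw": 0,"tx": 0,"ty": -0.006,"tz": 0,"ax": 0.005,"ay": 0,"az": 0},{"jaw": 0,"tx": 0,"ty": -0.006,"tz": 0,"ax": 0.005,"ay": 0,"az": 0}])

```text
time: 16.55
tool_pos: [0.5073, -0.0972, 0.0794]
ee_rot: [3.126, 0.003, -0.161]
wrist_force: [-4.1, -18.7, -0.4]
width: 0.016
```

```bash
python3 - <<'E'
from h import *
o=get_obs();print(o["tool_pos"],o["wrist_force"]);u=np.array([.152,.988])
p,d=snapshot("scene");cv2.imwrite('pics/c5.png',cv2.resize(p[150:250,250:370,::-1],None,fx=5,fy=5,interpolation=2))
W=world("scene",d);z=W[...,2];E=(W[...,:2]-np.array([.5155,-.0675]))@np.c_[u,[-u[1],u[0]]]*1000
for n,g in dict(fusetop=(d>0)&(z>.0605)&(z<.068)&(abs(E[...,0]-25)<38)&(abs(E[...,1])<22),stop=(d>0)&(z>.058)&(z<.068)&(abs(E[...,0]-92)<23)&(abs(E[...,1])<40)).items():
    print(n,g.sum(),cv2.minAreaRect(E[g].astype(np.float32)))
E
```

```text
[ 0.50732179 -0.09715334  0.07944779] [ -4.06363325 -18.69043516  -0.42512839]
fusetop 116 ((32.3264045715332, -0.4059257507324219), (51.8526725769043, 29.913164138793945), 3.1192989349365234)
stop 199 ((92.53561401367188, 0.057811737060546875), (55.98801040649414, 37.162437438964844), 89.1395034790039)
```

View pics/c5.png

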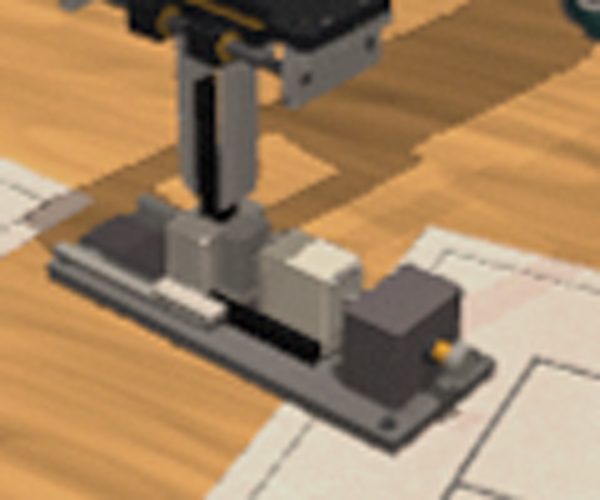

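```bash
python3 - <<'E'
from h import *
for i in range(8):
    snapshot("scene")
    o=get_obs();print(round(o["time"],2),o["tool_pos"].round(4),o["wrist_force"].round(1),o["width"].round(4))
if all([15<-o["wrist_force"][1]<35, abs(o["tool_pos"][1]+.0972)<.0006]): print("handing in",close_job())
E
```

```text
Traceback (most recent call last):
AttributeError: 'float' object has no attribute 'round'
```

```bash
python3 - <<'E'
from h import *
for i in range(8):
    snapshot("scene")
    o=get_obs();print(round(o["time"],2),o["tool_pos"].round(4),o["wrist_force"].round(1))
if 15<-o["wrist_force"][1]<35 and abs(o["tool_pos"][1]+.0972)<.0006: print("handing in",close_job())
E
```

```text
16.7 [ 0.5074 -0.0972  0.0794] [ -4.  -18.4  -0.4]
16.75 [ 0.5073 -0.0972  0.0794] [ -2.9 -18.   -0.3]
16.8 [ 0.5073 -0.0972  0.0795] [ -3.6 -18.1  -1.4]
16.85 [ 0.5073 -0.0972  0.0794] [ -2.9 -18.3  -0.7]
16.9 [ 0.5073 -0.0972  0.0794] [ -3.8 -17.9  -0. ]
16.95 [ 0.5073 -0.0972  0.0794] [ -3.7 -17.7  -2. ]
17.0 [ 0.5073 -0.0972  0.0794] [ -3.3 -17.8  -1. ]
17.05 [ 0.5073 -0.0972  0.0795] [ -3.1 -17.2  -0.1]
the job is handed in; nothing more can be done
handing in None
```

I set the larger white fuse in the tester's channel and let go of it. I then gripped the jaw post, closed the jaw on the fuse until it stopped, and handed the job in at 17 s while still holding the jaw. No verdict came back.

**Last checks:**
- **Hard stop:** Over the last pushes the wrist force rose from about 11 to 19 N while the tool stayed put, so the fuse is against something solid. It then held steady at about 18 N until I handed in.
- **Jaw travel:** The jaw moved about 53 mm, which matches the travel I had worked out to the stop.
- **Pin:** In the last picture the pin's rear end had come out of the back of the stop block.
- **Fuse:** It stands upright, within about 1 mm of the channel's centre line and turned about 3° from it. The fingers are clear of it.

**What disagreed:**
- **Gap at the stop:** The last scene-camera measurement put the fuse tip about 2 mm short of the stop face. That is within the camera error I had seen, so I relied on the hard stall.
- **Camera offset:** The two cameras differed by about 7 mm in x and 5 mm in y. I averaged them, after checking both against the gripper's known position.
- **Force drift:** The held force fell slightly, from about 18.4 to 17.4 N, over the last third of a second.

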